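# Seat a relief block in the suction bed and set its wheel valve

### The job

Lay the plaster relief block flat and square, fully home, in the pocket of the aluminium suction bed and let go of it. Then set the bed's suction: by its black handle, wind the wheel valve clockwise until it is shut against its stop, and back it off exactly two full turns from there. Finish still gripping the handle with the wheel at that setting; leave the tin, spatula and hammer alone.

Things in the scene. Friction and masses are not known exactly. Their poses are not given: they have to be found in the camera images.
- block: white plaster relief block, 84 (its x) x 56 (its y) x 28 mm high, edges rounded 2 mm, with a low round boss (28 mm across, 2 mm high, on it one of 14 mm and 2 mm more) in the middle of the top; 0.13 to 0.25 kg. Origin: centre of the underside, z up. Lies flat on the table between the bed and the valve. May go into the pocket either way round (half turn).
- bed: flat aluminium suction bed, 140 (x) x 110 (y) x 22 mm high, fixed to the table, with a rectangular pocket in the middle of its top. Origin: centre of the underside, z up. It may stand on the robot's left or right, the valve on the other side.
- pocket (a point): centre of the pocket's floor, 12 mm above the table; axes as the bed's. The pocket is 87 (x) x 59 (y) mm, 10 mm deep below the bed's top, with a 2 mm chamfer at the mouth; the seated block stands 18 mm above the bed's top.
- valve: brass valve body on a round bench flange, fixed to the table; origin: on the valve's vertical axis at the table, z up. The axis is the wheel's axis. A pipe stub points along its -x. The wheel: dark steel, three spokes, rim 50 mm in radius to the middle of its 12 mm thick rim, rim's top 123 mm above the table, hub (22 mm across) 125 mm, stem nut 131 mm.
- wheel (a joint): turn of the valve wheel in rad: 0 = shut against its rigid stop, growing as it is opened, anticlockwise seen from above; 2 pi per turn, about 3.2 turns in all. At the start it is open between a third of a turn and one and a fifth turns. It turns stiffly (friction about 0.15 N m, i.e. 3 N at the handle) and stays where it is left; it does not rise.
- handle: black upright handle on the wheel's rim, round, 20 mm in diameter and 45 mm tall, spinning freely about its own upright axis. Origin: centre of its underside, 123 mm above the table and 50 mm from the valve's axis; seen from that axis it lies at the angle (valve yaw + wheel joint) from world x.
- tin: bystander: paint tin, 66 mm across, 70 mm high, origin under its centre
- spatula: bystander: spatula lying on the table, 200 mm long, origin under its middle
- hammer: bystander: hammer lying on the table beyond the work, about 250 mm long, origin under its middle
Things that resemble listed ones, but are neither listed nor needed, are in the scene too. Leave any orange look-alike of the valve alone. There is more than one size of the block; the one meant has the size given above.

How it is judged:
By the outcome, as a careful person would: the job done as asked, in the order asked, and still so for the second after the job is handed in, while the arm keeps its last pose, push and grip.
It also fails if it takes over 72 s, if anything falls off the work surface, if the arm or the gripper's body presses on something with over 40 N, if the wrist force passes 120 N, or if a joint passes its speed limit or range.

### The arm

A 7-joint arm with a two-finger parallel gripper is mounted at the origin on the work surface. World frame = base frame: x ahead of the robot, y to its left, z up, the work surface at z = 0. Lengths are in m, angles in rad, forces in N, time in s.
With the tool pointing down it reaches from about 0.4 to 0.925 m from the base axis. Payload 4.1 kg.
Tool frame: the origin (TCP) lies midway between the tips of the shut fingers; the grasp point (between the pads) lies 19 mm behind it; x points along the fingers, z is the direction in which the jaws open and shut, and the axes are right-handed (so a half turn about x gives the same grasp; the last joint's range is limited). The gripper opens to 85 mm and grips with 20 to 120 N. Pads are 22 mm wide; open, the fingers measure 114 mm over their backs; the gripper's body (76 mm by 85 mm) begins 54 mm behind the grasp point. The pads swing forward as they close: fully open they stand 13 mm farther back than shut.
Start: joints at [1.005, 0.398, 0.045, 1.537, -0.019, 1.207, -0.051], TCP at [0.293, -0.58, 0.231] pointing down, gripper open.
Joint ranges: [-2.82, 2.82], [-0.49, 2.23], [-1.37, 1.46], [0, 2.46], [-1.36, 4.5], [0.23, 2], [-2.94, 2.94]. Speed limits (rad/s): [2.57, 2.57, 3.14, 3.14, 3.14, 3.14, 3.14].

### API

Orientations are given as a rotation vector (axis times angle).
In Python, from plant import sensors, eyes, ticket gives the robot as it stands.
- The arm moves only by the tool arm_command, never from a script. Its argument "increments" is a list that holds one entry, the list of rows, each a list of 7 numbers: the shift along the tool's x, y, z in m, then the turn, a rotation vector about the tool's x, y, z in degrees, then the finger opening in m, from 0 to 0.0854. In form: [[[x, y, z, rx, ry, rz, fingers], ...]]. A call has 1 to 5 rows; each row is the pose to reach, as a shift and turn from the pose measured when the call began, along the tool's axes at that moment; what a row does not reach only later rows make up. A row lasts 1/8 s, in which the tool goes at most 62.5 mm and 10.7 degrees, less where a joint would pass 70% of its speed; a pose out of reach is approached as far as the arm can. A call with a gripper value outside its range is refused whole. The fingers move at their own pace and stop on an object; "squeeze" is the grip in N (left out, the last holds). Time passes only in rows, so rows that repeat a pose let the fingers close. It gives the time, the measured TCP pose, the force and the opening at its end, in the units of the state.
- sensors.get_state(): the state, without advancing time (a new reading comes with each control period).
- eyes.snapshot(name): name is "scene" or "top"; returns the picture (420x560x3 uint8, blue, green, red); there is no depth.
- eyes.get_calibration(name): a dict with "intrinsics" (3x3 intrinsics, pixels), "cam_to_world" (4x4, takes a point from camera to world coordinates). Camera axes: x right, y up, looking along -z (the intrinsics and any distortion apply to the point x, -y, -z); pixel columns grow to the right and rows downward; lengths in m; the calibration is good to about 2 mm. A picture is of the moment at which its call begins. get_calibration takes no time and is no camera call.
- ticket.hand_in(): hands the job in, once; it reports no verdict.
The state is a dict: "clock": time; "q": joint angles; "joint_velocities": joint speeds; "effort": joint torques, N m; "position": TCP position; "orientation": TCP orientation; "ft_force": force on the tool from outside, world axes, zero at the start; "wrist_torque": the same for the moment, N m; "grip_width": finger opening in m.
Only numpy, scipy, OpenCV 4.12 (cv2) and the standard library are available. Lean on these libraries where they do the work, as an engineer would, in place of code of your own. Each camera call takes 0.05 s, during which the arm holds its last target. There are 200 camera calls.

## Working session

There is one attempt and no reset: what is moved stays moved. The work goes in short steps, Python scripts to look and compute and a tool call to move; the robot and the scene stay as the last step left them, time stands still between calls to the robot, and variables do not carry over. Pictures are saved under pics/ and viewed, about 8 in all and at most 12, crops included, and the job is handed in when it is done.

Besides the shell and the picture viewer there is one more tool, called as name([rows], argument=value, ...), one row to a line, values as JSON. arm_command: Moves the arm, as the interface text tells. Its arguments: {"type":"object","properties":{"increments":{"type":"array","items":{"type":"array","items":{"type":"array","items":{"type":"number"}}}},"squeeze":{"type":"number"}},"required":["increments"]}

```bash
mkdir -p pics; ls; python3 - <<'E'
from plant import sensors, eyes
import cv2,numpy as np
np.set_printoptions(precision=4,suppress=True)
for n in("scene","top"):
    im=eyes.snapshot(n); cv2.imwrite(f"pics/{n}0.png",im)
    c=eyes.get_calibration(n); print(n,c)
print(sensors.get_state())
E
```

```text
pics
scene {'intrinsics': array([[435.8182,   0.    , 278.7828],
       [  0.    , 435.8182, 205.7115],
       [  0.    ,   0.    ,   1.    ]]), 'cam_to_world': array([[-0.8508, -0.3462,  0.3953,  0.9528],
       [ 0.5254, -0.5768,  0.6256,  0.6868],
       [ 0.0114,  0.7399,  0.6726,  0.8047],
       [ 0.    ,  0.    ,  0.    ,  1.    ]])}
top {'intrinsics': array([[409.9911,   0.    , 278.5845],
       [  0.    , 409.9911, 213.1936],
       [  0.    ,   0.    ,   1.    ]]), 'cam_to_world': array([[-0.0006,  0.9949, -0.1013,  0.4581],
       [-0.9998, -0.0024, -0.018 ,  0.0206],
       [-0.0181,  0.1013,  0.9947,  0.9349],
       [ 0.    ,  0.    ,  0.    ,  1.    ]])}
{'clock': 0.1, 'q': array([ 1.005 ,  0.3991,  0.045 ,  1.5377, -0.0187,  1.2069, -0.0507]), 'joint_velocities': array([-0.0001, -0.0026,  0.0002, -0.0027,  0.    , -0.001 ,  0.    ]), 'effort': array([  0.0036, -47.6264,   1.3705, -25.4952,   0.0121,   0.005 ,
        -0.    ]), 'position': array([ 0.2923, -0.5799,  0.2304]), 'orientation': array([ 0.8596,  1.3962, -0.8583]), 'ft_force': array([ 0.3736, -0.5574, -0.6495]), 'wrist_torque': array([ 0.0171, -0.0409, -0.0631]), 'grip_width': 0.08536832769687211}
```

View pics/top0.png

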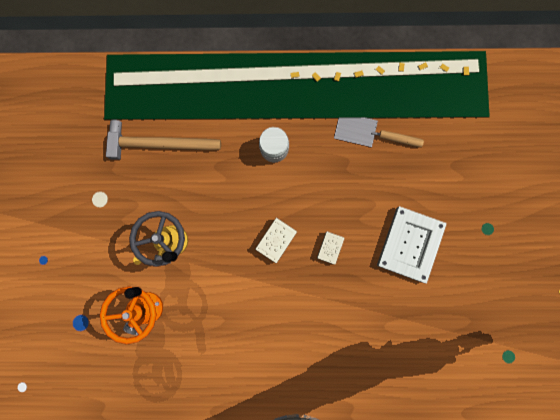

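View pics/scene0.png

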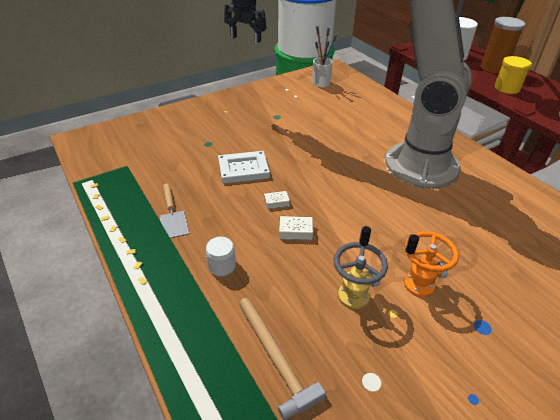

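The top view shows the larger block at about (276,240) with a smaller look-alike at (331,248). The bed is at (412,244) on the robot's right. The dark valve is at (157,238), its handle near (169,257), and the orange look-alike is at (128,316). I'll enlarge these next.

```bash
python3 - <<'E'
import cv2,numpy as np
im=cv2.imread("pics/top0.png")
a=cv2.resize(im[205:290,250:450],None,fx=4,fy=4,interpolation=cv2.INTER_CUBIC)
b=cv2.resize(im[205:275,100:200],None,fx=3.5,fy=3.5,interpolation=cv2.INTER_CUBIC)
s=cv2.imread("pics/scene0.png")
c=cv2.resize(s[220:310,320:420],None,fx=2.7,fy=2.7,interpolation=cv2.INTER_CUBIC)
o=np.zeros((600,800,3),np.uint8); o[:340]=a; o[345:590,:350]=b; o[345:588,400:670]=c
cv2.imwrite("pics/crop1.png",o)
E
cat > h.py <<'E'
import numpy as np, cv2
from scipy.spatial.transform import Rotation as R
from plant import sensors, eyes
np.set_printoptions(precision=4,suppress=True)
def ray(n,u,v):
    c=eyes.get_calibration(n); K=c["intrinsics"]; T=c["cam_to_world"]
    return T[:3,3], T[:3,:3]@np.array([(u-K[0,2])/K[0,0],-(v-K[1,2])/K[1,1],-1])
def px(n,u,v,z):
    o,d=ray(n,u,v); return (o+d*(z-o[2])/d[2])[:2]
def proj(n,P):
    c=eyes.get_calibration(n); K=c["intrinsics"]; T=c["cam_to_world"]
    p=(np.atleast_2d(P)-T[:3,3])@T[:3,:3]; p=p*[1,-1,-1]; p=p@K.T; return p[:,:2]/p[:,2:]
def goal(pos,yaw):
    """tool down, jaw dir z at world yaw; print increments in tool axes from the measured pose"""
    s=sensors.get_state(); R0=R.from_rotvec(s["orientation"])
    best=None
    for k in(0,np.pi):
        z=np.array([np.cos(yaw+k),np.sin(yaw+k),0]); x=np.array([0,0,-1.])
        r=R.from_matrix(np.c_[x,np.cross(z,x),z]); rv=(R0.inv()*r).as_rotvec(degrees=True)
        if best is None or np.linalg.norm(rv)<np.linalg.norm(best): best=rv
    print("t %.2f pos"%s["clock"],s["position"],"q",s["q"],"f",s["ft_force"],"w %.4f"%s["grip_width"])
    d=R0.inv().apply(np.array(pos)-s["position"])
    print("shift mm",d*1e3,"turn deg",best); return d,best
E
```

```text
(no output)
```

View pics/crop1.png

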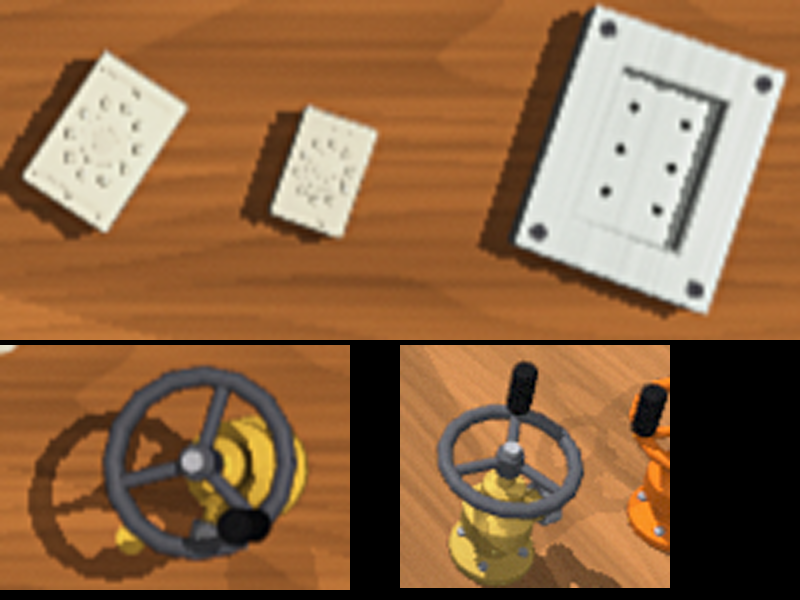

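The crop gives good top corners for the big block, the bed outline and the pocket mouth. The wheel hub is at crop (195,460), the black handle spans about x 218–270 at y≈525, and the grey pipe end sits near (207,537) below the rim. Next I'll fit poses to these.

```bash
python3 - <<'E'
from h import *
def rect(name,pts,z):
    w=np.array([px("top",250+(u+.5)/4-.5,205+(v+.5)/4-.5,z) for u,v in pts])
    e=[np.linalg.norm(w[i]-w[(i+1)%4]) for i in range(4)]
    d=(w[0]-w[3])+(w[1]-w[2]) 
    print(name,w.mean(0),"edges",np.array(e),"yaw of 0-3 axis deg",np.degrees(np.arctan2(d[1],d[0])), "other",np.degrees(np.arctan2(*((w[0]-w[1])+(w[3]-w[2]))[::-1])))
rect("bed",[(597,5),(786,73),(707,313),(515,240)],.022)
rect("block",[(105,50),(188,107),(107,234),(22,178)],.028)
rect("small",[(308,105),(378,130),(342,238),(270,214)],.022)
rect("pocket",[(627,70),(728,101),(677,252),(575,217)],.022)
t=lambda u,v:(100+(u+.5)/3.5-.5,205+(v+.5)/3.5-.5)
s=lambda u,v:(320+(u-400+.5)/2.7-.5,220+(v+.5)/2.7-.5)
t=lambda u,v:(100+(u+.5)/3.5-.5,205+(v-345+.5)/3.5-.5)
s=lambda u,v:(320+(u-400+.5)/2.7-.5,220+(v-345+.5)/2.7-.5)
c=px("top",*t(195,460),.131)
print("nut top",c,"scene",px("scene",*s(511,449),.131))
print("rim", px("top",*t(201,462),.123), px("scene",*s(510,461),.118))
print("handle mid top",px("top",*t(243,525),.1455),"scene",px("scene",*s(522,388),.1455),"scene top",px("scene",*s(526,369),.168))
print("scenebase",px("scene",*s(519,410),.123))
print("flange top",px("top",*t(262,462),.0),"pipe end top", px("top",*t(207,537),.05), "scene",px("scene",*s(549,511),.05))
E
```

```text
bed [ 0.4823 -0.2585] edges [0.1099 0.1401 0.1108 0.1389] yaw of 0-3 axis deg -20.379387138931396 other 69.35117841367996
block [0.4907 0.0427] edges [0.0558 0.0829 0.056  0.0843] yaw of 0-3 axis deg -32.809864813097334 other 56.07231773663405
small [ 0.4744 -0.0784] edges [0.041  0.063  0.0416 0.064 ] yaw of 0-3 axis deg -19.54203344788528 other 70.85311639967654
pocket [ 0.4808 -0.2588] edges [0.0577 0.0885 0.0584 0.0869] yaw of 0-3 axis deg -20.717435125869414 other 71.70731313372693
nut top [0.4924 0.278 ] scene [0.4972 0.2812]
rim [0.4916 0.2771] [0.4968 0.2823]
handle mid top [0.456  0.2457] scene [0.4596 0.2459] scene top [0.4607 0.247 ]
scenebase [0.4604 0.2482]
flange top [0.4966 0.2758] pipe end top [0.4484 0.2951] scene [0.4584 0.2992]
```

```bash
python3 - <<'E'
from h import *
goal((.492,.044,.15),np.radians(57))
E
```

```text
t 0.10 pos [ 0.2923 -0.5799  0.2304] q [ 1.005   0.3991  0.045   1.5377 -0.0187  1.2069 -0.0507] f [ 0.3736 -0.5574 -0.6495] w 0.0854
shift mm [  81.1579  459.1698 -467.1165] turn deg [59.7538 -0.0867  0.0553]
```

arm_command([
  [[0, 0.046, -0.047, 10, 0, 0, 0.085], [0, 0.092, -0.093, 20, 0, 0, 0.085], [0, 0.135, -0.137, 30, 0, 0, 0.085], [0, 0.178, -0.181, 40, 0, 0, 0.085], [0, 0.22, -0.224, 50, 0, 0, 0.085]],
], squeeze=40)

```text
clock: 0.72
position: [0.3845, -0.2919, 0.2305]
orientation: [1.49, 1.002, -1.49]
ft_force: [0.6, -0.1, 0.9]
grip_width: 0.0849
```

```bash
python3 - <<'E'
from h import *
goal((.492,.044,.15),np.radians(57))
E
```

```text
t 0.72 pos [ 0.3845 -0.2919  0.2305] q [ 0.5588  0.1003  0.0029  1.9225 -0.0016  1.1206 -1.3969] f [ 0.5579 -0.0935  0.9186] w 0.0849
shift mm [  81.0609  -27.5525 -351.4845] turn deg [10.7431 -0.0728  0.1033]
```

arm_command([
  [[0.0, -0.004, -0.055, 3, 0, 0, 0.085], [0.0, -0.009, -0.115, 6, 0, 0, 0.085], [0.01, -0.014, -0.175, 9, 0, 0, 0.085], [0.03, -0.018, -0.235, 10.7, 0, 0, 0.085], [0.05, -0.023, -0.29, 10.7, 0, 0, 0.085]],
])

```text
clock: 1.35
position: [0.4733, -0.0128, 0.1806]
orientation: [1.62, 0.882, -1.619]
ft_force: [1.1, 0.1, 0.3]
grip_width: 0.0851
```

```bash
python3 - <<'E'
from h import *
goal((.492,.044,.09),np.radians(57))
E
```

```text
t 1.35 pos [ 0.4733 -0.0128  0.1806] q [ 0.1866  0.1405 -0.2713  1.9989  0.0422  1.0076 -2.2506] f [1.0717 0.056  0.3205] w 0.0851
shift mm [ 90.6615 -15.1108 -57.6625] turn deg [ 0.0481 -0.0861  0.0622]
```

arm_command([
  [[0.03, -0.015, -0.0577, 0, 0, 0, 0.085], [0.08, -0.015, -0.0577, 0, 0, 0, 0.085], [0.13, -0.015, -0.0577, 0, 0, 0, 0.085], [0.155, -0.015, -0.0577, 0, 0, 0, 0.085], [0.171, -0.015, -0.0577, 0, 0, 0, 0.085]],
])

```text
clock: 1.98
position: [0.4912, 0.0441, 0.0081]
orientation: [1.618, 0.883, -1.621]
ft_force: [0.1, -1.0, 0.2]
grip_width: 0.085
```

arm_command([
  [[0.0015, 0, 0, 0, 0, 0, 0.055], [0.0015, 0, 0, 0, 0, 0, 0.05], [0.0015, 0, 0, 0, 0, 0, 0.05], [0.0015, 0, 0, 0, 0, 0, 0.05], [0.0015, 0, 0, 0, 0, 0, 0.05]],
], squeeze=40)

```text
clock: 2.6
position: [0.4916, 0.044, 0.0073]
orientation: [1.619, 0.882, -1.62]
ft_force: [-0.8, -0.7, 4.9]
grip_width: 0.0551
```

```bash
python3 - <<'E'
from h import *
goal((.492,.044,.09),np.radians(57))
a=eyes.snapshot("scene");b=eyes.snapshot("top")
a=cv2.resize(a[170:270,230:350],None,fx=3.3,fy=3.3,interpolation=cv2.INTER_CUBIC)
b=cv2.resize(b[190:290,220:340],None,fx=3.3,fy=3.3,interpolation=cv2.INTER_CUBIC)
cv2.imwrite("pics/grasp.png",np.hstack([a,b]))
E
```

```text
t 2.60 pos [0.4916 0.044  0.0073] q [ 0.0547  0.4328 -0.2738  2.0916  0.1877  0.6409 -2.4922] f [-0.8214 -0.6652  4.9146] w 0.0551
shift mm [-82.706    0.1711  -0.2694] turn deg [ 0.0467 -0.0341  0.1142]
```

View pics/grasp.png

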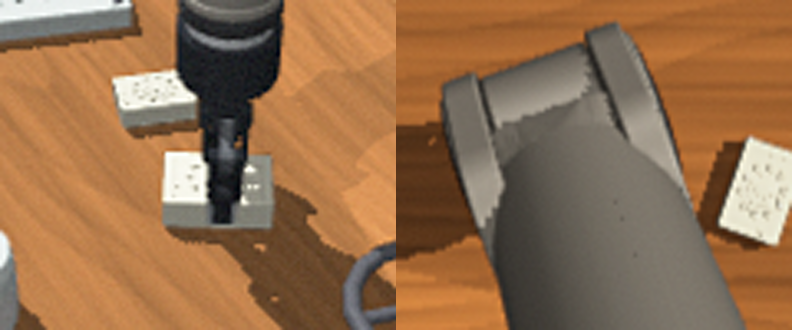

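Scene crop: the big block is gripped at 55 mm across its 56 mm sides. Its front edge runs x≈163–273, while the finger is at x≈222–225, so the block sits a few mm off the fingers along its x axis. I'll correct that over the pocket.

```bash
python3 - <<'E'
from h import *
goal((.480,-.2555,.09),np.radians(69.5))
E
```

```text
t 2.70 pos [0.4916 0.044  0.0073] q [ 0.0547  0.4329 -0.2738  2.0916  0.1878  0.6411 -2.4921] f [-0.8402 -0.9464  6.7858] w 0.0550
shift mm [-83.1607 153.0052 257.5563] turn deg [-12.4537  -0.0393   0.1168]
```

arm_command([
  [[-0.03, 0, 0, 0, 0, 0, 0.05], [-0.07, 0.004, 0.006, 0, 0, 0, 0.05], [-0.084, 0.028, 0.048, -4, 0, 0, 0.05], [-0.084, 0.056, 0.095, -8, 0, 0, 0.05], [-0.084, 0.084, 0.142, -12.4, 0, 0, 0.05]],
], squeeze=50)

```text
clock: 3.32
position: [0.4847, -0.1225, 0.0911]
orientation: [1.466, 1.021, -1.466]
ft_force: [1.4, 0.6, -2.3]
grip_width: 0.055
```

```bash
python3 - <<'E'
from h import *
goal((.480,-.2555,.055),np.radians(69.5))
E
```

```text
t 3.33 pos [ 0.4847 -0.1225  0.0911] q [ 0.396   0.3037 -0.2727  2.0273  0.1082  0.8251 -1.8646] f [ 1.3668  0.5831 -2.271 ] w 0.0550
shift mm [ 35.9766  41.9429 126.3983] turn deg [ 0.1358 -0.0535  0.0741]
```

arm_command([
  [[0, 0.016, 0.048, 0, 0, 0, 0.05], [0, 0.032, 0.095, 0, 0, 0, 0.05], [0.015, 0.042, 0.1264, 0, 0, 0, 0.05], [0.036, 0.042, 0.1264, 0, 0, 0, 0.05], [0.036, 0.042, 0.1264, 0, 0, 0, 0.05]],
])

```text
clock: 3.95
position: [0.478, -0.2549, 0.053]
orientation: [1.466, 1.026, -1.47]
ft_force: [-0.1, 0.7, -2.9]
grip_width: 0.055
```

```bash
python3 - <<'E'
from h import *
goal((.480,-.2555,.055),np.radians(69.5))
a=eyes.snapshot("scene");b=eyes.snapshot("top"); cv2.imwrite("pics/s_h.png",a); cv2.imwrite("pics/t_h.png",b)
a=cv2.resize(a[125:195,200:290],None,fx=8,fy=8,interpolation=cv2.INTER_CUBIC)
cv2.imwrite("pics/hover.png",a)
E
```

```text
t 3.95 pos [ 0.478  -0.2549  0.053 ] q [ 0.5782  0.4215 -0.2045  1.9546  0.1162  0.783  -1.6187] f [-0.1447  0.6986 -2.8979] w 0.0550
shift mm [-1.9758  2.1108 -0.1289] turn deg [ 0.0998 -0.0902  0.3597]
```

View pics/hover.png

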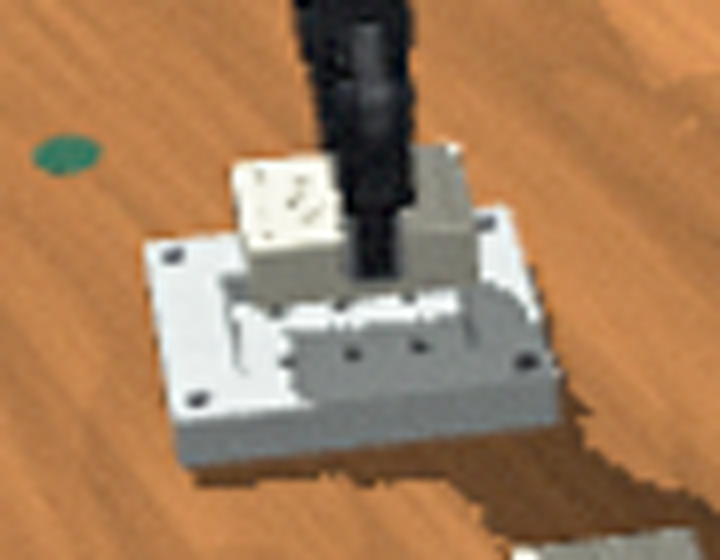

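Hover view (8× crop from (200,125)): the block hangs over the bed. Bed screws are at (172,256), (487,222), (527,361) and (198,398). The block's top corners are at (232,162), (457,147), (478,228) and (247,250), and its front bottom edge runs (252,303)–(477,277).

```bash
python3 - <<'E'
from h import *
from scipy.optimize import least_squares
f=lambda P:np.array([(200+(u+.5)/8-.5,125+(v+.5)/8-.5) for u,v in P])
def fit(P,z,lx,ly,g):
    # corners order: far-left, far-right, near-right, near-left as seen in the scene image
    u=f(P)
    def res(p,full=False):
        c,s=np.cos(p[2]),np.sin(p[2]); L=np.array([[1,-1],[-1,-1],[-1,1],[1,1]])*[lx/2,ly/2]
        if len(u)>4: L=np.vstack([L,L[3],L[2]])
        W=np.c_[L@np.array([[c,s],[-s,c]])+p[:2],np.broadcast_to(z,len(L))]
        return (proj("scene",W)-u).ravel()
    r=least_squares(res,g); print(r.x[:2],np.degrees(r.x[2]),"res px",r.fun.round(1)); return r.x
g=[.482,-.257,-.36]
bed=fit([(145,242),(510,207),(556,375),(178,420)],[.022]*4,.14,.11,g)
scr=fit([(172,256),(487,222),(527,361),(198,398)],[.022]*4,.12,.09,g)
zt=.053-.0073+.028; 
blk=fit([(232,162),(457,147),(478,228),(247,250),(252,303),(477,277)],[zt]*4+[zt-.028]*2,.0835,.0555,g)
for b in (bed,scr):
    d=b-blk; print("block->bed world mm",d[:2]*1e3,"yaw",np.degrees(d[2]))
    s=sensors.get_state(); R0=R.from_rotvec(s["orientation"])
    print("tool shift mm",R0.inv().apply([d[0],d[1],0])*1e3)
print(R0.as_matrix())
E
```

```text
[ 0.4848 -0.2573] -20.478575239329825 res px [ 0.2  0.1 -0.2 -0.3  0.4  0.2 -0.4 -0.1]
[ 0.4851 -0.2579] -20.34167755266841 res px [ 0.2 -0.2 -0.2 -0.1 -0.1  0.1  0.1  0.1]
[ 0.4806 -0.2563] -21.502537623135975 res px [-0.  -0.4 -0.1 -1.1  0.  -0.4 -0.1 -0.4 -0.1  0.8  0.3  1.3]
block->bed world mm [ 4.2173 -0.9926] yaw 1.0239623838061511
tool shift mm [-0.0072  4.2997 -0.5326]
block->bed world mm [ 4.4784 -1.6578] yaw 1.1608600704675662
tool shift mm [-0.0088  4.7753  0.0006]
[[-0.0012  0.9379 -0.347 ]
 [ 0.0019 -0.347  -0.9379]
 [-1.     -0.0018 -0.0014]]
```

arm_command([
  [[0, 0.0045, -0.0003, 0, 0, 0, 0.05], [0.01, 0.0045, -0.0003, 0, 0, 0, 0.05], [0.018, 0.0045, -0.0003, 0, 0, 0, 0.05], [0.022, 0.0045, -0.0003, 0, 0, 0, 0.05], [0.0245, 0.0045, -0.0003, 0, 0, 0, 0.05]],
])

```text
clock: 4.68
position: [0.4842, -0.2559, 0.03]
orientation: [1.466, 1.023, -1.466]
ft_force: [-1.2, 0.4, -2.6]
grip_width: 0.0544
```

arm_command([
  [[0.002, 0, 0, 0, 0, 0, 0.05], [0.004, 0, 0, 0, 0, 0, 0.05], [0.006, 0, 0, 0, 0, 0, 0.05]],
])

```text
clock: 5.05
position: [0.4842, -0.2562, 0.024]
orientation: [1.466, 1.023, -1.466]
ft_force: [-0.5, -1.3, -1.2]
grip_width: 0.0548
```

arm_command([
  [[0.002, 0, 0, 0, 0, 0, 0.05], [0.004, 0, 0, 0, 0, 0, 0.05], [0.0055, 0, 0, 0, 0, 0, 0.05]],
])

```text
clock: 5.42
position: [0.4841, -0.2562, 0.0194]
orientation: [1.465, 1.023, -1.467]
ft_force: [-5.3, 1.7, 14.9]
grip_width: 0.0546
```

```bash
python3 - <<'E'
from h import *
goal((.484,-.256,.12),np.radians(69.5))
a=eyes.snapshot("scene")
cv2.imwrite("pics/seat.png",cv2.resize(a[125:195,200:290],None,fx=8,fy=8,interpolation=cv2.INTER_CUBIC))
E
```

```text
t 5.42 pos [ 0.4841 -0.2562  0.0194] q [ 0.5662  0.4795 -0.1952  1.9605  0.1354  0.7169 -1.6353] f [-5.3417  1.735  14.9273] w 0.0546
shift mm [-100.6311   -0.4659   -0.2101] turn deg [ 0.1893 -0.0496  0.1597]
```

View pics/seat.png

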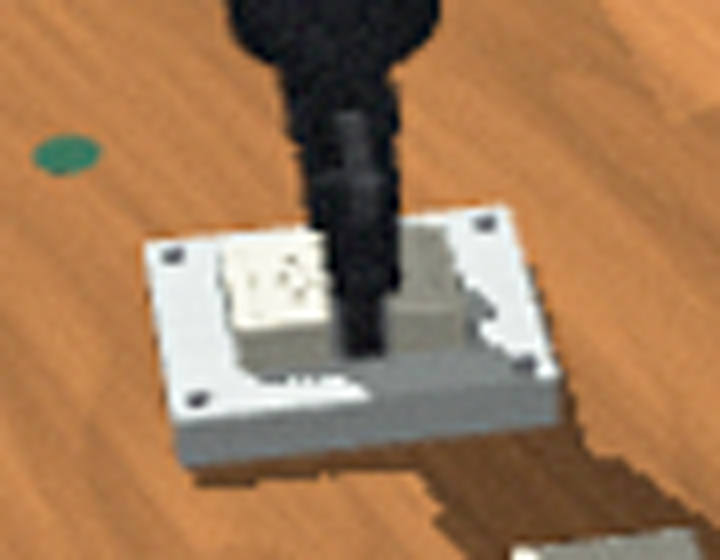

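The seat view shows the block down in the pocket, with its front face cut short at the bed top. TCP z of 0.0194 is the expected seat height (0.0073 + 0.012). Now I'll let go and lift.

arm_command([
  [[0, 0, 0, 0, 0, 0, 0.06], [0, 0, 0, 0, 0, 0, 0.08], [-0.005, 0, 0, 0, 0, 0, 0.085], [-0.05, 0, 0, 0, 0, 0, 0.085], [-0.11, 0, 0, 0, 0, 0, 0.085]],
])

```text
clock: 6.1
position: [0.4832, -0.2558, 0.1295]
orientation: [1.465, 1.027, -1.469]
ft_force: [0.4, -0.8, 0.4]
grip_width: 0.085
```

```bash
python3 - <<'E'
from h import *
goal((.459,.2465,.24),np.radians(48))
goal((.459,.2465,.24),np.radians(-42))
E
```

```text
t 6.10 pos [ 0.4832 -0.2558  0.1295] q [ 0.5905  0.3269 -0.2193  1.886   0.0848  0.9439 -1.5928] f [ 0.4377 -0.8026  0.4438] w 0.0850
shift mm [-108.6112 -197.6489 -462.8174] turn deg [21.7023 -0.0147  0.3663]
t 6.10 pos [ 0.4832 -0.2558  0.1295] q [ 0.5905  0.3269 -0.2193  1.886   0.0848  0.9439 -1.5928] f [ 0.4377 -0.8026  0.4438] w 0.0850
shift mm [-108.6112 -197.6489 -462.8174] turn deg [-68.2973  -0.2843   0.2624]
```

arm_command([
  [[-0.03, -0.022, -0.05, -10, 0, 0, 0.085], [-0.06, -0.044, -0.1, -20, 0, 0, 0.085], [-0.09, -0.066, -0.15, -30, 0, 0, 0.085], [-0.11, -0.088, -0.2, -40, 0, 0, 0.085], [-0.11, -0.11, -0.25, -50, 0, 0, 0.085]],
])

```text
clock: 6.72
position: [0.4684, 0.0184, 0.2429]
orientation: [0.818, 1.414, -0.813]
ft_force: [1.4, 0.8, 0.0]
grip_width: 0.0851
```

```bash
python3 - <<'E'
from h import *
goal((.459,.2465,.24),np.radians(-45))
a=eyes.snapshot("scene")
cv2.imwrite("pics/rel.png",cv2.resize(a[125:195,200:290],None,fx=8,fy=8,interpolation=cv2.INTER_CUBIC))
E
```

```text
t 6.72 pos [0.4684 0.0184 0.2429] q [ 0.3687  0.081  -0.5234  1.9236  0.0411  1.1478 -1.217 ] f [1.4316 0.7926 0.0271] w 0.0851
shift mm [   3.5821  105.9487 -202.1872] turn deg [-14.9824  -0.1454  -0.0963]
```

View pics/rel.png

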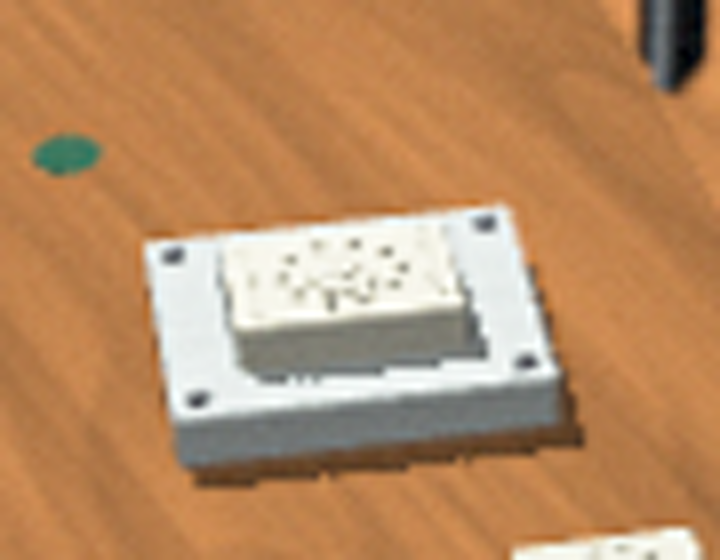

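Released: the block sits square in the bed, with top corners near (220,240), (445,222), (467,306) and (238,331). I'll check the seat depth numerically against a seated model.

```bash
python3 - <<'E'
from h import *
c,s=np.cos(np.radians(-20.4)),np.sin(np.radians(-20.4))
L=np.array([[1,-1],[-1,-1],[-1,1],[1,1]])*[.042,.028]
for z in(.040,.045,.050,.022):
    W=np.c_[L@np.array([[c,s],[-s,c]])+[.485,-.2576],np.full(4,z)]
    print(z,((proj("scene",W)-[200,125]+.5)*8-.5).round(0).tolist())
E
```

```text
0.04 [[223.0, 237.0], [446.0, 214.0], [470.0, 301.0], [241.0, 326.0]]
0.045 [[223.0, 226.0], [445.0, 203.0], [469.0, 290.0], [240.0, 315.0]]
0.05 [[222.0, 215.0], [445.0, 192.0], [469.0, 279.0], [239.0, 304.0]]
0.022 [[227.0, 276.0], [447.0, 252.0], [471.0, 340.0], [244.0, 365.0]]
```

arm_command([
  [[0, 0.026, -0.05, -5, 0, 0, 0.085], [0, 0.052, -0.1, -10, 0, 0, 0.075], [0, 0.078, -0.15, -15, 0, 0, 0.07], [0.003, 0.106, -0.2022, -15, 0, 0, 0.06], [0.003, 0.106, -0.2022, -15, 0, 0, 0.06]],
])

```text
clock: 7.4
position: [0.4521, 0.261, 0.2418]
orientation: [0.604, 1.495, -0.588]
ft_force: [-0.3, -0.2, 0.5]
grip_width: 0.0598
```

```bash
python3 - <<'E'
from h import *
goal((.459,.2465,.131),np.radians(-45))
a=eyes.snapshot("scene"); b=eyes.snapshot("top")
a=cv2.resize(a[190:310,300:420],None,fx=4.5,fy=4.5,interpolation=cv2.INTER_CUBIC)
cv2.imwrite("pics/handle.png",a)
E
```

```text
t 7.40 pos [0.4521 0.261  0.2418] q [ 0.0456  0.2121 -0.7394  1.8126  0.1427  1.1693 -1.4989] f [-0.2852 -0.1995  0.5088] w 0.0598
shift mm [110.5639  -6.5133  16.1862] turn deg [ 1.3955 -0.5956 -0.3842]
```

View pics/handle.png

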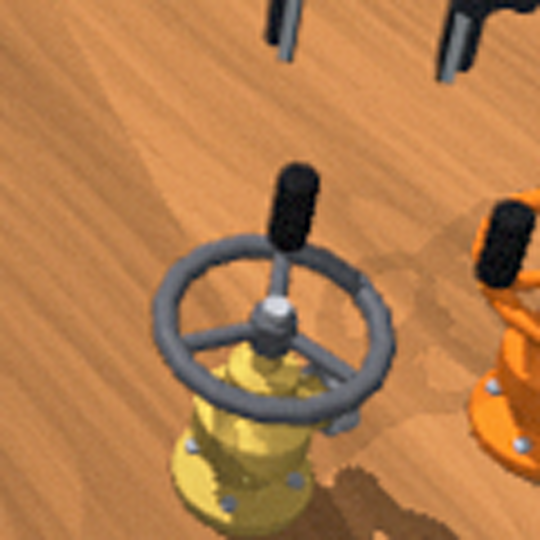

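The block's measured corners fit the seated height (z≈0.040). In this crop the handle stands upright at (295,205), the hub is at (275,305), and the fingertips are above at (287,55) and (447,78). Descending onto the handle.

arm_command([
  [[0.01, -0.0065, 0.016, 1.4, 0, 0, 0.06], [0.04, -0.0065, 0.0162, 1.4, -0.5, -0.4, 0.06], [0.08, -0.0065, 0.0162, 1.4, -0.5, -0.4, 0.06], [0.105, -0.0065, 0.0162, 1.4, -0.5, -0.4, 0.06], [0.1106, -0.0065, 0.0162, 1.4, -0.5, -0.4, 0.06]],
])

```text
clock: 8.12
position: [0.4603, 0.2365, 0.1283]
orientation: [0.617, 1.481, -0.63]
ft_force: [-0.4, 0.2, 0.5]
grip_width: 0.0606
```

arm_command([
  [[0, 0, 0, 0, 0, 0, 0.02], [0, 0, 0, 0, 0, 0, 0.01], [0, 0, 0, 0, 0, 0, 0.01], [0, 0, 0, 0, 0, 0, 0.01], [0, 0, 0, 0, 0, 0, 0.01]],
], squeeze=30)

```text
clock: 8.75
position: [0.4606, 0.2374, 0.1295]
orientation: [0.618, 1.48, -0.628]
ft_force: [-2.7, 1.0, 6.9]
grip_width: 0.0191
```

```bash
python3 - <<'E'
from h import *
goal((.459,.2465,.131),np.radians(-45))
s=sensors.get_state();print(R.from_rotvec(s["orientation"]).as_matrix(),s["wrist_torque"])
a=eyes.snapshot("scene"); b=eyes.snapshot("top")
a=cv2.resize(a[200:300,310:400],None,fx=5,fy=5,interpolation=cv2.INTER_CUBIC)
cv2.imwrite("pics/grip2.png",a)
E
```

```text
t 8.75 pos [0.4606 0.2374 0.1295] q [ 0.0161  0.3357 -0.6885  1.9419  0.2616  0.959  -1.5957] f [-2.7179  1.0327  6.9425] w 0.0191
shift mm [-1.4977  5.1418 -7.6206] turn deg [-0.6864  0.0943  0.3597]
[[-0.0033  0.7155  0.6986]
 [-0.0056  0.6986 -0.7155]
 [-1.     -0.0063  0.0017]] [0.2896 0.711  0.0154]
```

View pics/grip2.png

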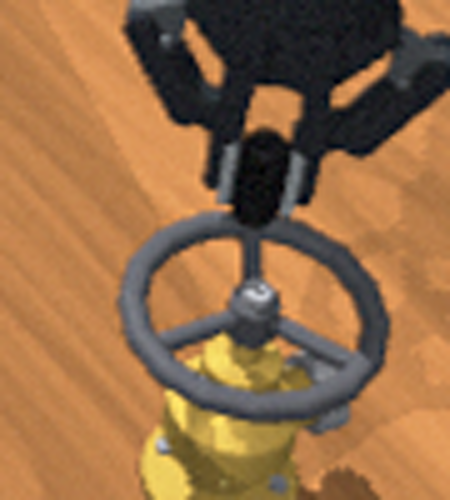

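The grip crop shows the pads on either side of the black handle at (262,175), above the rim. The TCP sits about 5 mm outboard of the estimated handle axis, so I'll open, re-centre and regrip.

arm_command([
  [[0, 0, 0, 0, 0, 0, 0.035], [-0.0015, 0.0045, 0, 0, 0, 0, 0.035], [-0.0015, 0.0045, 0, 0, 0, 0, 0.015], [-0.0015, 0.0045, 0, 0, 0, 0, 0.01], [-0.0015, 0.0045, 0, 0, 0, 0, 0.01]],
], squeeze=40)

```text
clock: 9.48
position: [0.4645, 0.2409, 0.1313]
orientation: [0.619, 1.479, -0.628]
ft_force: [0.4, 0.3, 2.2]
grip_width: 0.0188
```

```bash
cat >> h.py <<'E'
def arc(C,angs,r=.05,z=.1305):
    s=sensors.get_state(); R0=R.from_rotvec(s["orientation"]); p=s["position"]; C=np.array(C)
    print("t %.2f"%s["clock"],p,"ang %.1f r %.1f mm"%(np.degrees(np.arctan2(p[1]-C[1],p[0]-C[0]))%360,1e3*np.hypot(*(p[:2]-C))),"f",s["ft_force"],"q",s["q"],"w %.4f"%s["grip_width"])
    f=s["ft_force"]; a=np.arctan2(p[1]-C[1],p[0]-C[0]); print("f rad %.1f tan %.1f"%(f[0]*np.cos(a)+f[1]*np.sin(a),-f[0]*np.sin(a)+f[1]*np.cos(a)))
    x=np.array([0,0,-1.]);z0=np.array([np.cos(-np.pi/4),np.sin(-np.pi/4),0])
    print("turn fix",(R0.inv()*R.from_matrix(np.c_[x,np.cross(z0,x),z0])).as_rotvec(degrees=True))
    for a in np.radians(angs): print(np.round(np.degrees(a)),np.round(R0.inv().apply(np.array([C[0]+r*np.cos(a),C[1]+r*np.sin(a),z])-p),4).tolist())
E
python3 -c "
from h import *
arc((.4945,.280),[225,210,195,180,165])"
```

```text
t 9.47 [0.4645 0.2409 0.1313] ang 232.5 r 49.3 mm f [0.4354 0.2747 2.1868] q [ 0.011   0.3412 -0.6875  1.9301  0.2646  0.965  -1.599 ] w 0.0188
f rad -0.5 tan 0.2
turn fix [-0.6904  0.1188  0.2785]
225.0 [0.0008, -0.0012, -0.0065]
210.0 [0.0008, 0.0004, -0.0194]
195.0 [0.0008, 0.0052, -0.0315]
180.0 [0.0007, 0.013, -0.042]
165.0 [0.0006, 0.0233, -0.0501]
```

arm_command([
  [[0.001, -0.0012, -0.0065, 0, 0, 0, 0.01], [0.001, 0.0004, -0.0194, 0, 0, 0, 0.01], [0.001, 0.0052, -0.0315, 0, 0, 0, 0.01], [0.001, 0.013, -0.042, 0, 0, 0, 0.01], [0.001, 0.0233, -0.0501, 0, 0, 0, 0.01]],
])

```text
clock: 10.1
position: [0.4465, 0.2921, 0.1312]
orientation: [0.617, 1.477, -0.63]
ft_force: [0.9, -3.7, 9.8]
grip_width: 0.0189
```

```bash
python3 -c "
from h import *
arc((.4945,.280),[150,130,110,90,70])"
```

```text
t 10.10 [0.4465 0.2921 0.1312] ang 165.8 r 49.5 mm f [ 0.9339 -3.7226  9.7596] q [-0.0868  0.3639 -0.7005  1.9057  0.2863  0.9782 -1.7166] w 0.0189
f rad -1.8 tan 3.4
turn fix [-0.7247  0.2757  0.3543]
150.0 [0.0006, 0.0123, -0.0059]
130.0 [0.0005, 0.0296, -0.0077]
110.0 [0.0004, 0.0465, -0.0034]
90.0 [0.0004, 0.0608, 0.0064]
70.0 [0.0004, 0.0709, 0.0205]
```

arm_command([
  [[-0.0003, 0.0123, -0.0059, 0, 0, 0, 0.01], [-0.0003, 0.0296, -0.0077, 0, 0, 0, 0.01], [-0.0003, 0.0465, -0.0034, 0, 0, 0, 0.01], [-0.0003, 0.0608, 0.0064, 0, 0, 0, 0.01], [-0.0003, 0.0709, 0.0205, 0, 0, 0, 0.01]],
])

```text
clock: 10.72
position: [0.5096, 0.3283, 0.1312]
orientation: [0.615, 1.481, -0.63]
ft_force: [-5.4, -2.3, 6.8]
grip_width: 0.0189
```

```bash
python3 -c "
from h import *
arc((.4945,.280),[55,37,20,5,-10])"
```

```text
t 10.72 [0.5096 0.3283 0.1312] ang 72.7 r 50.6 mm f [-5.4457 -2.3445  6.8435] q [-0.1418  0.4875 -0.6676  1.7312  0.3434  1.0513 -1.7248] w 0.0189
f rad -3.9 tan 4.5
turn fix [-0.6278  0.1204  0.5038]
55.0 [0.0007, 0.0046, 0.0148]
37.0 [0.0008, 0.005, 0.0304]
20.0 [0.0008, 0.001, 0.0446]
5.0 [0.0009, -0.0059, 0.0557]
-10.0 [0.001, -0.0155, 0.0646]
```

arm_command([
  [[0, 0.0046, 0.0148, 0, 0, 0, 0.01], [0, 0.005, 0.0304, 0, 0, 0, 0.01], [0, 0.001, 0.0446, 0, 0, 0, 0.01], [0, -0.0059, 0.0557, 0, 0, 0, 0.01], [0, -0.0085, 0.0585, 0, 0, 0, 0.01]],
])

```text
clock: 11.35
position: [0.5451, 0.2787, 0.1314]
orientation: [0.616, 1.48, -0.632]
ft_force: [1.3, 2.7, 0.4]
grip_width: 0.0188
```

```bash
python3 -c "
from h import *
arc((.4945,.280),[-5,-9,-13,-17,-21])"
```

```text
t 11.35 [0.5451 0.2787 0.1314] ang 358.5 r 50.6 mm f [1.2791 2.692  0.3926] q [-0.0565  0.494  -0.6529  1.7169  0.3423  1.0554 -1.6239] w 0.0188
f rad 1.2 tan 2.7
turn fix [-0.7446  0.1787  0.5106]
-5.0 [0.0009, -0.0027, 0.0016]
-9.0 [0.0009, -0.0054, 0.0038]
-13.0 [0.001, -0.0083, 0.0058]
-17.0 [0.001, -0.0113, 0.0076]
-21.0 [0.001, -0.0144, 0.0092]
```

arm_command([
  [[0, -0.0027, 0.0016, 0, 0, 0, 0.01], [0, -0.0054, 0.0038, 0, 0, 0, 0.01], [0, -0.0083, 0.0058, 0, 0, 0, 0.01]],
])

```text
clock: 11.72
position: [0.5441, 0.2706, 0.1315]
orientation: [0.62, 1.479, -0.627]
ft_force: [5.6, 9.9, -7.0]
grip_width: 0.0188
```

```bash
python3 -c "
from h import *
arc((.4945,.280),[-15,-17,-19,-21,-23,-25])"
```

```text
t 11.72 [0.5441 0.2706 0.1315] ang 349.2 r 50.5 mm f [ 5.5804  9.8782 -6.9623] q [-0.0395  0.4836 -0.6546  1.7319  0.3367  1.044  -1.6093] w 0.0188
f rad 3.6 tan 10.7
turn fix [-0.7091  0.1175  0.2183]
-15.0 [0.001, -0.0034, 0.0016]
-17.0 [0.001, -0.0049, 0.0025]
-19.0 [0.001, -0.0065, 0.0033]
-21.0 [0.0011, -0.008, 0.004]
-23.0 [0.0011, -0.0096, 0.0047]
-25.0 [0.0011, -0.0113, 0.0054]
```

arm_command([
  [[0, -0.002, 0.001, 0, 0, 0, 0.01], [0, -0.0034, 0.0016, 0, 0, 0, 0.01], [0, -0.0034, 0.0016, 0, 0, 0, 0.01]],
])

```text
clock: 12.1
position: [0.5441, 0.2706, 0.1316]
orientation: [0.625, 1.478, -0.619]
ft_force: [5.5, 10.3, -7.9]
grip_width: 0.019
```

```bash
python3 -c "
from h import *
arc((.4945,.280),[-11,-15,-17,-19])"
```

```text
t 12.10 [0.5441 0.2706 0.1316] ang 349.3 r 50.5 mm f [ 5.4972 10.3496 -7.9042] q [-0.034   0.4802 -0.6573  1.7375  0.3341  1.034  -1.6045] w 0.0190
f rad 3.5 tan 11.2
turn fix [-0.5956  0.0088 -0.2378]
-11.0 [0.0011, -0.0005, -0.0003]
-15.0 [0.001, -0.0035, 0.0016]
-17.0 [0.001, -0.005, 0.0025]
-19.0 [0.001, -0.0065, 0.0033]
```

arm_command([
  [[0, -0.004, 0.001, 0, 0, 0.2, 0.01], [0, -0.007, 0.0018, 0, 0, 0.2, 0.01], [0, -0.01, 0.0025, 0, 0, 0.2, 0.01], [0, -0.01, 0.0025, 0, 0, 0.2, 0.01]],
])

```text
clock: 12.6
position: [0.544, 0.2705, 0.1319]
orientation: [0.641, 1.472, -0.595]
ft_force: [18.2, 21.4, -20.7]
grip_width: 0.0189
```

```bash
python3 -c "
from h import *
arc((.4945,.280),[-11,-10,0,20,40,60])
a=eyes.snapshot('scene');b=eyes.snapshot('top')
a=cv2.resize(a[200:310,300:420],None,fx=4.5,fy=4.5,interpolation=cv2.INTER_CUBIC)
cv2.imwrite('pics/stop.png',a)"
```

```text
t 12.60 [0.544  0.2705 0.1319] ang 349.1 r 50.4 mm f [ 18.1609  21.3574 -20.7085] q [-0.0184  0.4673 -0.664   1.7573  0.3269  1.0007 -1.5931] w 0.0189
f rad 13.8 tan 24.4
turn fix [-0.3843 -0.1664 -1.7201]
-11.0 [0.0014, -0.0003, -0.0003]
-10.0 [0.0014, 0.0004, -0.0008]
0.0 [0.0016, 0.007, -0.0064]
20.0 [0.0019, 0.0169, -0.0207]
40.0 [0.0021, 0.0213, -0.0375]
60.0 [0.0021, 0.0197, -0.0548]
```

View pics/stop.png

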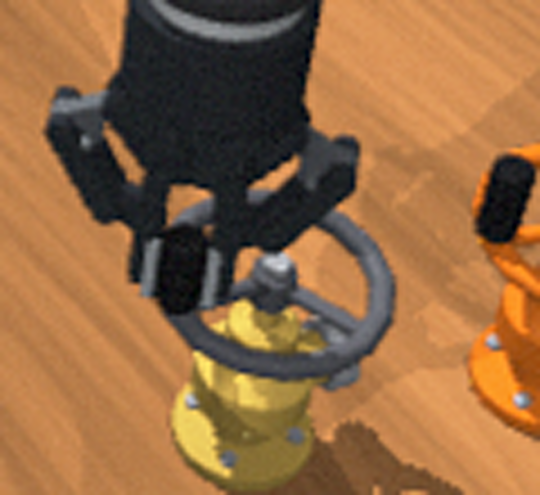

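The stop crop shows the pads on the handle at (183,270) with nothing in the way of the wheel. At 24 N tangential the TCP stayed at (0.544,0.2706), which is 349.2° about the axis, so this is the rigid stop. Now back off two turns.

```bash
python3 -c "
from h import *
arc((.4945,.280),[0,20,40,60,80],r=.0503,z=.1313)"
```

```text
t 12.70 [0.544  0.2705 0.1318] ang 349.1 r 50.4 mm f [ 17.0156  21.3995 -19.9279] q [-0.0186  0.4675 -0.664   1.7571  0.327   1.001  -1.5931] w 0.0187
f rad 12.7 tan 24.2
turn fix [-0.3769 -0.1685 -1.7034]
0.0 [0.0008, 0.0073, -0.0062]
20.0 [0.0011, 0.0172, -0.0205]
40.0 [0.0013, 0.0216, -0.0374]
60.0 [0.0013, 0.02, -0.0548]
80.0 [0.0011, 0.0125, -0.0706]
```

arm_command([
  [[0.0005, 0.0073, -0.0062, 0, 0, -1.7, 0.01], [0.0008, 0.0172, -0.0205, 0, 0, -1.7, 0.01], [0.001, 0.0216, -0.0374, 0, 0, -1.7, 0.01], [0.001, 0.02, -0.0548, 0, 0, -1.7, 0.01], [0.001, 0.0125, -0.0706, 0, 0, -1.7, 0.01]],
])

```text
clock: 13.32
position: [0.5042, 0.3297, 0.1314]
orientation: [0.621, 1.481, -0.617]
ft_force: [4.0, -0.2, 1.3]
grip_width: 0.0192
```

```bash
python3 -c "
from h import *
arc((.4945,.280),[100,122,144,166,188],r=.0503,z=.1313)"
```

```text
t 13.32 [0.5042 0.3297 0.1314] ang 79.0 r 50.6 mm f [ 3.9658 -0.2434  1.2751] q [-0.137   0.4763 -0.674   1.7487  0.3383  1.0336 -1.7238] w 0.0192
f rad 0.5 tan -3.9
turn fix [-0.3726 -0.0596 -0.1176]
100.0 [0.0001, -0.0132, -0.0128]
122.0 [0.0001, -0.0308, -0.0205]
144.0 [0.0, -0.0499, -0.0211]
166.0 [-0.0, -0.0679, -0.0144]
188.0 [-0.0001, -0.0821, -0.0015]
```

arm_command([
  [[0, -0.0132, -0.0128, 0, 0, 0, 0.01], [0, -0.0308, -0.0205, 0, 0, 0, 0.01], [0, -0.0499, -0.0211, 0, 0, 0, 0.01], [0, -0.0679, -0.0144, 0, 0, 0, 0.01], [0, -0.0821, -0.0015, 0, 0, 0, 0.01]],
])

```text
clock: 13.95
position: [0.4454, 0.2737, 0.1315]
orientation: [0.623, 1.478, -0.612]
ft_force: [11.5, 5.7, -7.9]
grip_width: 0.0188
```

```bash
python3 -c "
from h import *
arc((.4945,.280),[210,232,254,276,298],r=.0503,z=.1313)"
```

```text
t 13.95 [0.4454 0.2737 0.1315] ang 187.3 r 49.5 mm f [11.4975  5.6534 -7.8542] q [-0.0389  0.3376 -0.7091  1.9392  0.2672  0.9516 -1.6661] w 0.0188
f rad -12.1 tan -4.1
turn fix [-0.3106 -0.0115 -0.4279]
210.0 [0.0001, -0.0093, 0.0173]
232.0 [0.0001, -0.0106, 0.0365]
254.0 [0.0001, -0.0045, 0.0547]
276.0 [0.0002, 0.0079, 0.0693]
298.0 [0.0003, 0.0249, 0.0782]
```

```bash
python3 -c "
from h import *
arc((.4950,.280),[210,232,254,276,298],r=.050,z=.1313)"
```

```text
t 13.95 [0.4454 0.2737 0.1315] ang 187.2 r 50.0 mm f [11.4975  5.6534 -7.8542] q [-0.0389  0.3376 -0.7091  1.9392  0.2672  0.9516 -1.6661] w 0.0188
f rad -12.1 tan -4.2
turn fix [-0.3106 -0.0115 -0.4279]
210.0 [0.0001, -0.0087, 0.0177]
232.0 [0.0001, -0.0099, 0.0368]
254.0 [0.0001, -0.0039, 0.0549]
276.0 [0.0002, 0.0084, 0.0694]
298.0 [0.0003, 0.0253, 0.0783]
```

arm_command([
  [[0, -0.0087, 0.0177, 0, 0, -0.4, 0.01], [0, -0.0099, 0.0368, 0, 0, -0.4, 0.01], [0, -0.0039, 0.0549, 0, 0, -0.4, 0.01], [0, 0.0084, 0.0694, 0, 0, -0.4, 0.01], [0, 0.0253, 0.0783, 0, 0, -0.4, 0.01]],
])

```text
clock: 14.58
position: [0.5161, 0.2349, 0.1313]
orientation: [0.616, 1.485, -0.622]
ft_force: [-5.5, 1.4, 4.9]
grip_width: 0.0186
```

```bash
python3 -c "
from h import *
arc((.4950,.280),[320,342,364,386,408],r=.050,z=.1313)"
```

```text
t 14.57 [0.5161 0.2349 0.1313] ang 295.1 r 49.8 mm f [-5.4648  1.3527  4.9034] q [ 0.0246  0.4166 -0.6645  1.8279  0.2988  1.005  -1.5535] w 0.0186
f rad -3.5 tan -4.4
turn fix [-0.3372 -0.1183  0.3034]
320.0 [-0.0001, 0.0213, 0.0028]
342.0 [-0.0002, 0.0396, -0.0025]
364.0 [-0.0002, 0.0546, -0.0144]
386.0 [-0.0003, 0.064, -0.0309]
408.0 [-0.0002, 0.0666, -0.0498]
```

arm_command([
  [[0, 0.0213, 0.0028, 0, 0, 0, 0.01], [0, 0.0396, -0.0025, 0, 0, 0, 0.01], [0, 0.0546, -0.0144, 0, 0, 0, 0.01], [0, 0.064, -0.0309, 0, 0, 0, 0.01], [0, 0.0666, -0.0498, 0, 0, 0, 0.01]],
])

```text
clock: 15.2
position: [0.5303, 0.3161, 0.1314]
orientation: [0.616, 1.481, -0.624]
ft_force: [2.9, -2.7, 3.5]
grip_width: 0.0187
```

```bash
python3 -c "
from h import *
arc((.4950,.280),[70,92,114,136,158],r=.050,z=.1313)"
```

```text
t 15.20 [0.5303 0.3161 0.1314] ang 45.6 r 50.5 mm f [ 2.9156 -2.6798  3.4726] q [-0.1204  0.5011 -0.6546  1.7072  0.3448  1.0554 -1.6825] w 0.0187
f rad 0.1 tan -4.0
turn fix [-0.443   0.0778  0.2469]
70.0 [0.0001, -0.0053, -0.0206]
92.0 [0.0001, -0.0166, -0.0359]
114.0 [0.0001, -0.0329, -0.0459]
136.0 [0.0002, -0.0517, -0.0491]
158.0 [0.0003, -0.0704, -0.0449]
```

arm_command([
  [[0, -0.0053, -0.0206, 0, 0, 0, 0.01], [0, -0.0166, -0.0359, 0, 0, 0, 0.01], [0, -0.0329, -0.0459, 0, 0, 0, 0.01], [0, -0.0517, -0.0491, 0, 0, 0, 0.01], [0, -0.0704, -0.0449, 0, 0, 0, 0.01]],
])

```text
clock: 15.82
position: [0.4483, 0.2985, 0.1314]
orientation: [0.617, 1.479, -0.621]
ft_force: [9.4, 1.0, -4.1]
grip_width: 0.019
```

```bash
python3 -c "
from h import *
arc((.4950,.280),[180,202,224,246,268],r=.050,z=.1313)"
```

```text
t 15.82 [0.4483 0.2985 0.1314] ang 158.4 r 50.2 mm f [ 9.4126  1.0082 -4.067 ] q [-0.0969  0.3699 -0.6978  1.8968  0.2871  0.9774 -1.7163] w 0.0190
f rad -8.4 tan -4.4
turn fix [-0.3641  0.1411  0.1119]
180.0 [0.0002, -0.0154, 0.0108]
202.0 [0.0002, -0.0259, 0.0267]
224.0 [0.0003, -0.0298, 0.0454]
246.0 [0.0003, -0.0264, 0.0642]
268.0 [0.0004, -0.0161, 0.0803]
```

arm_command([
  [[0, -0.0154, 0.0108, 0, 0, 0, 0.01], [0, -0.0259, 0.0267, 0, 0, 0, 0.01], [0, -0.0298, 0.0454, 0, 0, 0, 0.01], [0, -0.0264, 0.0642, 0, 0, 0, 0.01], [0, -0.0161, 0.0803, 0, 0, 0, 0.01]],
])

```text
clock: 16.45
position: [0.4907, 0.2305, 0.1313]
orientation: [0.614, 1.484, -0.622]
ft_force: [-4.0, 5.1, 1.8]
grip_width: 0.0191
```

```bash
python3 -c "
from h import *
arc((.4950,.280),[285,302,319,333,345],r=.050,z=.1313)"
```

```text
t 16.45 [0.4907 0.2305 0.1313] ang 265.0 r 49.7 mm f [-3.9975  5.0913  1.7998] q [ 0.0286  0.3731 -0.6704  1.8863  0.2764  0.9816 -1.5558] w 0.0191
f rad -4.7 tan -4.4
turn fix [-0.301  -0.0315  0.3251]
285.0 [-0.0001, 0.0131, 0.0113]
302.0 [-0.0001, 0.0269, 0.0166]
319.0 [-0.0002, 0.0417, 0.0177]
333.0 [-0.0003, 0.0536, 0.0153]
345.0 [-0.0003, 0.0631, 0.011]
```

arm_command([
  [[0, 0.0131, 0.0113, 0, 0, 0, 0.01], [0, 0.0269, 0.0166, 0, 0, 0, 0.01], [0, 0.0417, 0.0177, 0, 0, 0, 0.01], [0, 0.0536, 0.0153, 0, 0, 0, 0.01], [0, 0.0631, 0.011, 0, 0, 0, 0.01]],
])

```text
clock: 17.08
position: [0.5432, 0.2662, 0.1313]
orientation: [0.612, 1.484, -0.626]
ft_force: [-5.7, -2.4, 8.6]
grip_width: 0.0188
```

```bash
python3 -c "
from h import *
print(np.degrees(np.arctan2(.2706-.28,.5441-.495))%360)
arc((.4950,.280),[347,349.2],r=.050,z=.1313)"
```

```text
349.1620895537988
t 17.07 [0.5432 0.2662 0.1313] ang 344.0 r 50.2 mm f [-5.7035 -2.4238  8.5687] q [-0.0411  0.4801 -0.6436  1.7342  0.328   1.0464 -1.5909] w 0.0188
f rad -4.8 tan -3.9
turn fix [-0.3342  0.019   0.5415]
347.0 [-0.0001, 0.0022, -0.0015]
349.0 [-0.0001, 0.0038, -0.0025]
```

arm_command([
  [[0, 0.002, -0.0014, 0, 0, 0, 0.01], [0, 0.0036, -0.0024, 0, 0, 0, 0.01], [0, 0.0036, -0.0024, 0, 0, 0, 0.01], [0, 0.0036, -0.0024, 0, 0, 0, 0.01]],
])

```text
clock: 17.58
position: [0.544, 0.2695, 0.1313]
orientation: [0.609, 1.484, -0.628]
ft_force: [-3.3, -1.4, 5.0]
grip_width: 0.0188
```

```bash
python3 -c "
from h import *
arc((.4950,.280),[349.2],r=.050,z=.1313)"
```

```text
t 17.57 [0.544  0.2695 0.1313] ang 348.0 r 50.1 mm f [-3.3269 -1.3917  5.0347] q [-0.049   0.4849 -0.6423  1.7267  0.3307  1.0524 -1.5971] w 0.0188
f rad -3.0 tan -2.1
turn fix [-0.3485  0.067   0.7044]
349.0 [-0.0, 0.0008, -0.0007]
```

arm_command([
  [[0, 0.0008, -0.0007, 0, 0, 0.5, 0.01], [0, 0.001, -0.0008, 0, 0, 0.5, 0.01], [0, 0.001, -0.0008, 0, 0, 0.5, 0.01], [0, 0.001, -0.0008, 0, 0, 0.5, 0.01]],
])

```text
clock: 18.08
position: [0.5441, 0.2696, 0.1313]
orientation: [0.613, 1.481, -0.625]
ft_force: [-2.7, -2.0, 6.5]
grip_width: 0.0187
```

```bash
python3 -c "
from h import *
def g(p,o):
    q=np.array(p)-.019*R.from_rotvec(o).as_matrix()[:,0]; print(q,'ang',np.degrees(np.arctan2(q[1]-.28,q[0]-.495))%360)
g([.5441,.2706,.1315],[.62,1.479,-.627]); g([.5441,.2706,.1316],[.625,1.478,-.619]); g([.544,.2705,.1319],[.641,1.472,-.595])
s=sensors.get_state(); g(s['position'],s['orientation'])
arc((.4950,.280),[349.2],r=.050,z=.1313)"
```

```text
[0.5441 0.2707 0.1505] ang 349.25651512529663
[0.544  0.2705 0.1506] ang 349.0902448681193
[0.5436 0.2701 0.1509] ang 348.4497055249869
[0.5441 0.2697 0.1503] ang 348.17159821056714
t 18.07 [0.5441 0.2696 0.1313] ang 348.0 r 50.1 mm f [-2.7491 -2.041   6.4782] q [-0.0473  0.482  -0.6428  1.7311  0.3308  1.0452 -1.5977] w 0.0187
f rad -2.3 tan -2.6
turn fix [-0.3763  0.1267  0.3939]
349.0 [0.0, 0.0008, -0.0007]
```

arm_command([
  [[0, 0.001, -0.0008, 0, 0, 0, 0.01], [0, 0.0018, -0.0014, 0, 0, 0, 0.01], [0, 0.0018, -0.0014, 0, 0, 0, 0.01], [0, 0.0018, -0.0014, 0, 0, 0, 0.01]],
])

```text
clock: 18.58
position: [0.5442, 0.2705, 0.1313]
orientation: [0.611, 1.481, -0.628]
ft_force: [-3.9, -1.8, 6.4]
grip_width: 0.0189
```

```bash
python3 -c "
from h import *
def g(p,o):
    q=np.array(p)-.019*R.from_rotvec(o).as_matrix()[:,0]; print(q,'ang',np.degrees(np.arctan2(q[1]-.28,q[0]-.495))%360)
s=sensors.get_state(); g(s['position'],s['orientation'])
arc((.4950,.280),[349.2],r=.050,z=.1313)"
```

```text
[0.5443 0.2707 0.1503] ang 349.3219022676193
t 18.57 [0.5442 0.2705 0.1313] ang 349.1 r 50.1 mm f [-3.8753 -1.8082  6.4459] q [-0.0514  0.4844 -0.6416  1.7273  0.3327  1.0502 -1.6011] w 0.0189
f rad -3.5 tan -2.5
turn fix [-0.4069  0.1908  0.5968]
349.0 [0.0, 0.0, -0.0001]
```

```bash
python3 -c "
from h import *
cv2.imwrite('pics/final.png',eyes.snapshot('scene')); s=sensors.get_state(); print(s['position'],s['ft_force'])"
```

```text
[0.5443 0.2705 0.1313] [-3.641  -2.3903  5.6243]
```

View pics/final.png

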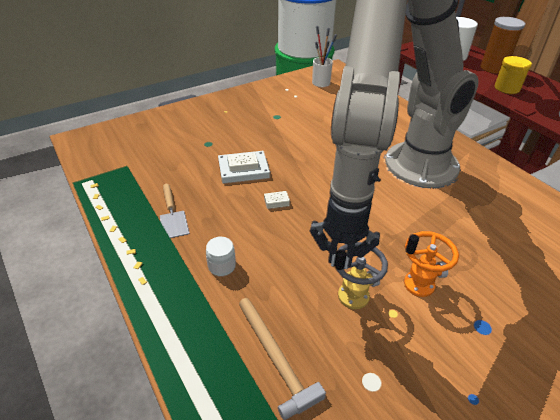

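The final view shows the block in the bed at (243,160) and the gripper holding the handle near (350,250). The tin, spatula, hammer and orange valve are where they started.

```bash
python3 -c "
from plant import ticket; print(ticket.hand_in())"
```

```text
the job is handed in; nothing more can be done
None
```

The block is seated in the bed's pocket and released, and the wheel is set two full turns open from its stop with the handle still gripped. The job is handed in at about 19 s on the robot's clock; the hand-in gave no verdict.

- **Block:** it touched down at TCP height 19.4 mm, where 19.3 mm was expected. After release, its top corners in the scene picture matched a fully seated block to within about 1 pixel.
- **Stop:** I wound the wheel clockwise until the handle stood still at about 349.2° about the valve axis. It did not move when I raised the push from 11 to 24 N. My first estimate from the pipe stub put the stop about 11° further on; that estimate was rough, so I went by the contact.
- **Final setting:** two turns back, the handle reads 349.1 to 349.3°, so it matches the stop reading to about 0.3°. The remaining push along the rim is about 2.5 N, just under the wheel's friction.
- **Re-grip:** the first grip on the handle was about 5 mm off centre and nudged the wheel an estimated 9° towards open. I re-gripped before winding, so it does not affect the setting.
- **Bystanders:** the tin, spatula, hammer and orange valve look unmoved in the last picture.

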